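# Check a bench scale's overload stop with a taper gauge

## Robot

A 6-joint arm with a two-finger parallel gripper is mounted at the origin on the work surface. World frame = base frame: x ahead of the robot, y to its left, z up, the work surface at z = 0. Lengths are in m, angles in rad, forces in N, time in s.
With the tool pointing down it reaches from about 0.25 to 0.725 m from the base axis. Payload 4 kg.
Tool frame: the origin (TCP) lies midway between the tips of the shut fingers; the grasp point (between the pads) lies bot.pinch_z behind it (bot.pinch_z is the distance from the TCP to the grasp point, in m); z points along the fingers, y is the line along which they close (so a half turn about z gives the same grasp; the last joint's range is limited). The gripper opens to 85 mm and grips with 20 to 120 N. Pads are 22 mm wide; open, the fingers measure 114 mm over their backs; the gripper's body (76 mm by 85 mm) begins 54 mm behind the grasp point. The pads swing forward as they close: fully open they stand 13 mm farther back than shut.
Start: joints at [1.133, 0.241, 0.005, 1.335, 0, 1.571], TCP at [0.212, 0.453, 0.231] pointing down, gripper open.
Joint ranges: [-2.72, 2.72], [-1.05, 1.87], [-1.09, 1.28], [-1.99, 2.15], [-1.42, 1.44], [-3.14, 3.14]. Speed limits (rad/s): [2.79, 2.79, 3.14, 3.14, 3.14, 3.14].

## Interface

Orientations are given as a unit quaternion [x, y, z, w].
In Python, from workcell import bot, viewer gives the robot as it stands (bot), with the cameras (viewer).
- The arm moves only by the tool send_path, called after "Request:" as name(argument=value, ...), one argument or row to a line, values as JSON. Schema: {"type":"object","properties":{"offsets":{"type":"object","properties":{"rx":{"type":"array","items":{"type":"number"},"minItems":1,"maxItems":10},"ry":{"type":"array","items":{"type":"number"},"minItems":1,"maxItems":10},"rz":{"type":"array","items":{"type":"number"},"minItems":1,"maxItems":10},"x":{"type":"array","items":{"type":"number"},"minItems":1,"maxItems":10},"y":{"type":"array","items":{"type":"number"},"minItems":1,"maxItems":10},"z":{"type":"array","items":{"type":"number"},"minItems":1,"maxItems":10},"aperture":{"type":"array","items":{"type":"number"},"minItems":1,"maxItems":10}},"additionalProperties":false,"required":["rx","ry","rz","x","y","z","aperture"]},"only":{"type":"string"},"quiet":{"type":"boolean"},"lines":{"type":"string"}},"required":["offsets"],"additionalProperties":false}. offsets is an object with one list for each field, all of the same length, 1 to 10, a row being the entries at one place: rx, ry, rz (a rotation vector in fractions of the full range, 1 being pi/2 rad), x, y, z (the shift in a scale on which 1.0 is 60 cm), aperture (the finger opening in m); each row is the pose to reach, as a shift and turn from the pose commanded when the call began, along the tool's axes at that moment; what a row does not reach only later rows make up. A row lasts 1/8 s, in which the tool goes at most 0.0625 m and 0.188 rad, less where a joint would pass 70% of its speed; a pose out of reach is approached as far as the arm can. The fingers move at their own pace and stop on an object; the grip force is fixed at half the most. Time passes only in rows, so rows that do not move let the fingers close. The tool returns the time, the measured TCP pose, the force, the opening and the grip force at its end. only (a regular expression) keeps the lines of the reply that match it, lines (a string "A,B") keeps lines A to B, and quiet returns only ok. Shift and turn numbers lie between -1 and 1, and a call with a number outside is refused. Input that does not fit is refused with a message, and nothing moves.
- bot.get_obs(): the state, without advancing time (a new reading comes with each control period).
- viewer.camera(name): name is "side" or "top"; returns the picture (400x640x3 uint8, red, green, blue); there is no depth.
- viewer.calibration(name): a dict with "mtx" (3x3 intrinsics, pixels), "k1" (the pictures are not rectified: a ray, as slopes to the right and down, at radius r is drawn at 1 + k1 r^2 times it, then the intrinsics apply), "R" (3x3) and "t" (3): a world point X has camera coordinates R X + t. Camera axes: x right, y down, z forward; pixel columns grow to the right and rows downward; lengths in m; the calibration is good to about 2 mm. A picture is of the moment at which its call begins. calibration takes no time and is no camera call.
- bot.job_done(): hands the job in; it is judged then, once.
The state is a dict: "clock": time; "joint_pos": joint angles; "joint_vel": joint speeds; "tau": joint torques, N m; "eef_pos": TCP position; "tool_rot": TCP orientation; "ft_force": force on the tool from outside, world axes, zero at the start; "ft_torque": the same for the moment, N m; "grip_width": finger opening in m; "grasp_force": force on a finger pad.
Only numpy, scipy, OpenCV 4.12 (cv2) and the standard library are available. Lean on these libraries where they do the work, as an engineer would, in place of code of your own. Each camera call takes 0.05 s, during which the arm holds its last target. There are 200 camera calls.

## Task

The pan has been lifted off the bench scale to check its overload stops. Pick up the taper gauge by its handle and, at the front corner that has the round spirit level beside it, slide the blade straight in from the front, lying flat between the stop's square head and the arm end above it, until it drags snugly against both faces (a firm push of about 10 N), without forcing it. Finish still gripping the handle, holding the blade at that depth, and leave the things lying around where they are.

Things in the scene. Friction and masses are not known exactly. Their poses are not given: they have to be found in the camera images.
- gauge: Taper gauge, loose on the bench. Black moulded handle: a bar 80 mm long (x), 16 wide (y), 22 high (z), about 110 g. Origin at the centre of the handle's underside; x points along the tool to the blade tip, z up. The steel blade sticks out of the handle's front end (x = 40 mm).
- blade: The gauge's steel wedge blade, 35 g, 95 mm long, 20 wide; flat underside 6.5 mm above the handle's underside. Its upper face tapers evenly: 9.4 mm thick at the handle, 1.5 mm at the tip (1 mm in 12). Springy: flexes up and down at the handle, about 0.35 N per mm at the tip. Origin on the underside where it leaves the handle; axes as the gauge's.
- gauge_tip (a point): Middle of the lower edge of the blade's tip, at x = 135 mm, z = 6.5 mm in the gauge's frame; axes as the blade's.
- level_stop: The stop to check: the front corner stop (left or right) with a round brass-ringed spirit level, 27 mm across, on the rail 82 mm behind it. Fixed square steel head 32 x 32 mm, 7 thick, on a stud. Origin at the centre of its flat top, 58 to 60.5 mm above the bench; x level from the scale's front to its rear, the way the blade goes in; z up.
- plain_stop: The stop at the other front corner, the same head but no spirit level; not to be checked. Origin at the centre of its top; axes as level_stop's.
- spider: Fixed aluminium cross of the scale. Its arm ends, 26 mm deep, 40 wide, hang 3.5 to 6 mm (varies) above the stop heads: flat underside at z = 64 mm, from 4 mm behind a head's front edge; the nose is bevelled up, 9 mm forward and 6 mm up. Behind, the blade has 60 mm free. Top of arm ends 76 mm, rubber pads to 84 mm. Origin at bench height under the scale's centre, x to the rear.
- scale: The scale's grey base frame, 300 x 300 mm, rails 30 mm wide with upper faces at 45 mm; fixed. Origin at bench height under its centre; x to the rear.
- spanner: Steel spanner about 170 mm long lying loose on the bench; leave it.
- test_weight: Steel 1 kg test weight with a neck and knob, 48 mm across, 74 mm high, loose; leave it.
- carton: Small closed carton 130 x 100 x 80 mm, loose; leave it.

How it is judged:
By the outcome, as a careful person would: the job done as asked, in the order asked, and still so for the second after the job is handed in, while the arm keeps its last pose, push and grip.
It also fails if it takes over 48 s, if anything falls off the work surface, if the arm or the gripper's body presses on something with over 40 N, if the wrist force passes 120 N, or if a joint passes its speed limit or range.

## Working session

There is one attempt and no reset: what is moved stays moved. The work goes in short steps, Python scripts to look and compute and a tool call to move; the robot and the scene stay as the last step left them, time stands still between calls to the robot, and variables do not carry over. Pictures are saved under pics/ and viewed, at most 10 in all, crops included, and the job is handed in when it is done.

```bash
ls; mkdir -p pics
```

Run:
```python
from workcell import bot, viewer
import cv2,numpy as np
for n in("side","top"):
    cv2.imwrite(f"pics/{n}0.png",viewer.camera(n)[:,:,::-1]); c=viewer.calibration(n); print(n,c, -np.array(c["R"]).T@c["t"])
o=bot.get_obs();print(o,bot.pinch_z)
```

```text
pics
workcell.py
side {'mtx': array([[383.84218503,   0.        , 317.4812977 ],
       [  0.        , 383.84218503, 200.01524608],
       [  0.        ,   0.        ,   1.        ]]), 'k1': -0.0032705053253010655, 'R': array([[ 0.88176309, -0.47165477,  0.00596881],
       [-0.28192212, -0.53711684, -0.79500026],
       [ 0.37817161,  0.69931915, -0.60657972]]), 't': array([-0.49335017,  0.22144175,  0.95661346])} [ 0.13568325 -0.78272898  0.75925328]
top {'mtx': array([[390.9213844 ,   0.        , 321.26833321],
       [  0.        , 390.9213844 , 202.08337603],
       [  0.        ,   0.        ,   1.        ]]), 'k1': -0.040189970781623605, 'R': array([[-0.01424433, -0.99985967, -0.00881646],
       [-0.9800998 ,  0.01570769, -0.19788293],
       [ 0.19799365,  0.0058223 , -0.98018601]]), 't': array([-0.01793341,  0.56743318,  1.19798641])} [ 0.318692   -0.033819    1.28637675]
{'clock': 0.1, 'joint_pos': array([ 1.13301180e+00,  2.41346619e-01,  3.87597976e-03,  1.33520645e+00,
       -1.86872182e-05,  1.57079559e+00]), 'joint_vel': array([-8.40215293e-04, -3.38963694e-03,  1.89597690e-03,  6.06583725e-05,
        1.69583277e-03, -1.07313925e-04]), 'tau': array([ 3.52917141e-04, -3.73140335e+01,  2.53010255e+01,  1.08608257e-02,
       -4.12210647e-05,  9.81089642e-06]), 'eef_pos': array([0.21173467, 0.45233685, 0.230504  ]), 'tool_rot': array([ 2.17147988e-01,  9.76138242e-01, -9.19972207e-04, -1.95082222e-04]), 'ft_force': array([0.24113466, 0.22859091, 0.29069388]), 'ft_torque': array([-0.0154248 ,  0.00456999,  0.00732931]), 'grasp_force': 0.0, 'grip_width': 0.08522161981490262} 0.0187
```

View pics/top0.png

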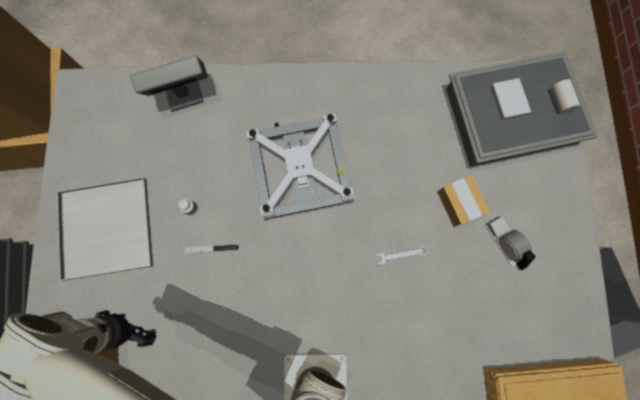

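View pics/side0.png

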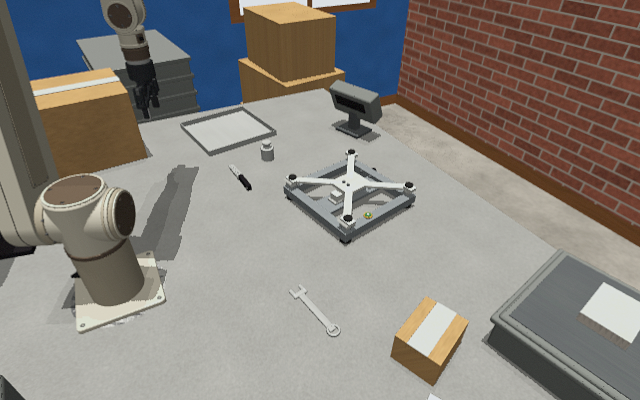

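The top view shows the scale centred near (300,168). The green level at (341,170) is on its right rail, about 23 px from the lower-right corner (348,192), so that near-right corner is the one to check. The gauge is at (185–239,249) with its blade to the left, and the side view shows its handle near (243,183). I'll zoom in on both.

Run:
```python
import cv2,numpy as np
t=cv2.imread("pics/top0.png");s=cv2.imread("pics/side0.png")
r=lambda im,x,y,w,h,f:cv2.resize(im[y:y+h,x:x+w],None,fx=f,fy=f,interpolation=cv2.INTER_CUBIC)
a=r(t,240,110,120,114,5); 
b=r(s,275,145,150,100,5)
cv2.imwrite("pics/c_top.png",a);cv2.imwrite("pics/c_side.png",b)
g=np.vstack([r(t,180,235,66,26,10),r(s,220,155,66,40,10)[:330]]);cv2.imwrite("pics/c_g.png",g)
```

```text
(no output)
```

View pics/c_top.png

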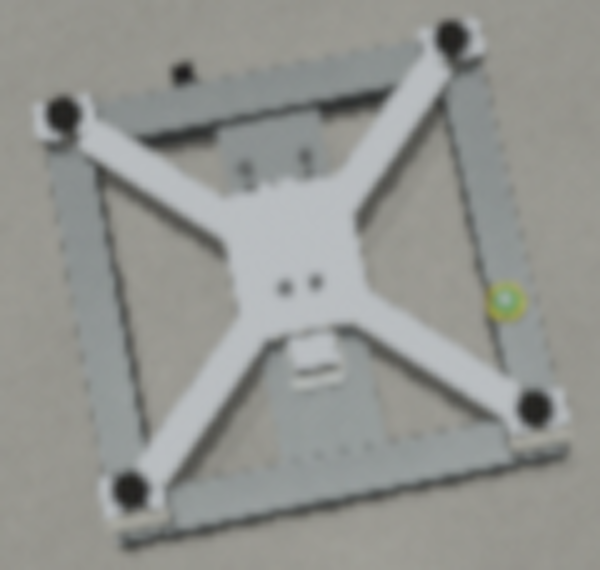

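View pics/c_side.png

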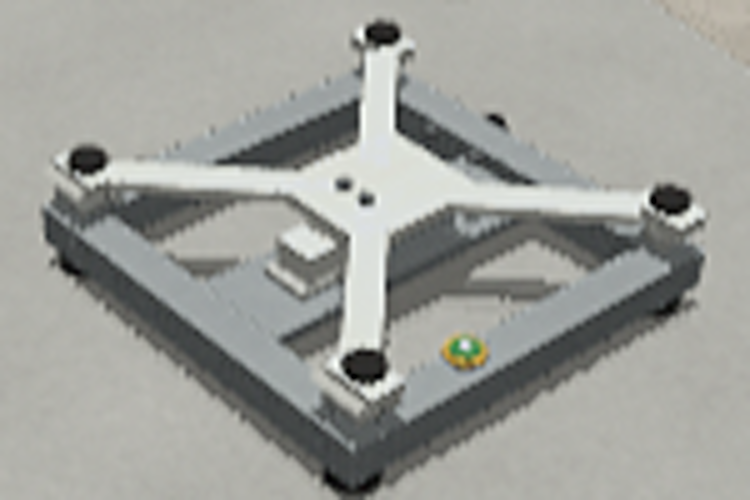

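View pics/c_g.png

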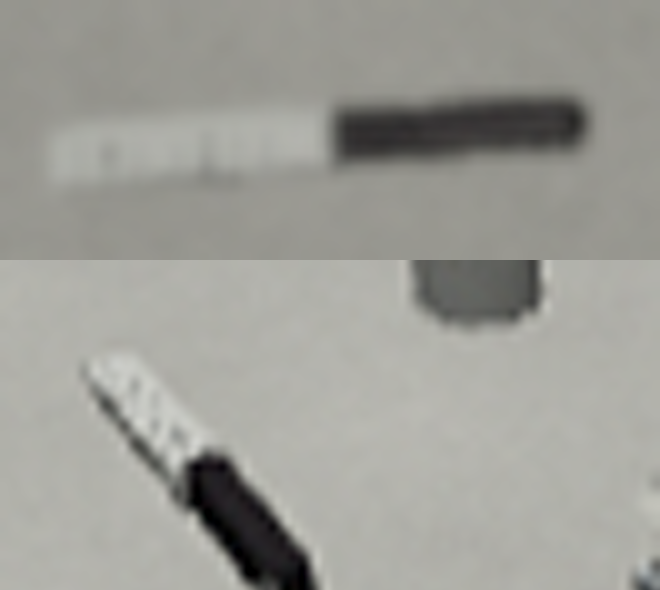

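The crops confirm it: the pads are black discs, and the level (crop 505,300) is on the right rail behind the lower-right corner. The gauge blade points left, with the handle to the right and about 25 px long. Next I'll measure these.

Create h.py:
```python
import cv2,numpy as np
from workcell import bot, viewer
def ray(n,u,v):
    c=viewer.calibration(n);K=np.array(c["mtx"]);k=c["k1"];R=np.array(c["R"])
    d=cv2.undistortPoints(np.array([[[u,v]]],float),K,np.array([k,0,0,0,0.]))[0,0]
    return -R.T@c["t"], R.T@np.array([d[0],d[1],1])
def onz(n,u,v,z):
    o,d=ray(n,u,v);return o+d*(z-o[2])/d[2]
def tri(a,b):
    o1,d1=ray("top",*a);o2,d2=ray("side",*b)
    s=np.linalg.lstsq(np.c_[d1,-d2],o2-o1,rcond=None)[0]
    p,q=o1+s[0]*d1,o2+s[1]*d2
    return (p+q)/2,np.linalg.norm(p-q)
def proj(n,P):
    c=viewer.calibration(n)
    return cv2.projectPoints(np.array(P,float).reshape(-1,1,3),cv2.Rodrigues(np.array(c["R"]))[0],np.array(c["t"]),np.array(c["mtx"]),np.array([c["k1"],0,0,0,0.]))[0][:,0]
def blobs(mask,x,y,w,h,amin):
    m=np.zeros(mask.shape,np.uint8);m[y:y+h,x:x+w]=mask[y:y+h,x:x+w]
    n,l,st,ce=cv2.connectedComponentsWithStats(m)
    return [(ce[i].round(2),st[i].tolist(),l==i) for i in range(1,n) if st[i][4]>=amin]
```

Run:
```python
from h import *
np.set_printoptions(precision=4,suppress=True)
for n,roi,g in(("top",(240,110,120,114),(180,235,66,26)),("side",(275,145,150,100),(222,155,40,40))):
    im=cv2.imread(f"pics/{n}0.png");gr=im.max(2);hsv=cv2.cvtColor(im,cv2.COLOR_BGR2HSV)
    for c,s,_ in blobs((gr<65).astype(np.uint8),*roi,12): print(n,"pad",c,s,onz(n,*c,.084))
    for c,s,_ in blobs((hsv[:,:,1]>90).astype(np.uint8),*roi,5): print(n,"level",c,s,onz(n,*c,.05))
    for c,s,m in blobs((gr<100).astype(np.uint8),*g,30):
        r=cv2.minAreaRect(np.argwhere(m)[:,::-1].astype(np.float32)); print(n,"handle",c,s,r,onz(n,*c,.016));
```

```text
top pad [329.8  117.24] [328, 115, 5, 6, 25] [ 0.8457 -0.0588  0.084 ]
top pad [309.84 130.16] [304, 129, 12, 3, 19] [0.8017 0.0072 0.084 ]
top pad [252.07 132.59] [250, 130, 5, 6, 27] [0.7969 0.1962 0.084 ]
top pad [275.5 137. ] [270, 136, 12, 3, 18] [0.7801 0.1193 0.084 ]
top pad [346.5  191.31] [344, 189, 6, 6, 26] [ 0.595  -0.1068  0.084 ]
top pad [265.65 207.65] [263, 205, 6, 6, 26] [0.5466 0.148  0.084 ]
top level [340.52 171.29] [338, 168, 7, 6, 21] [ 0.6704 -0.0911  0.05  ]
top handle [225.69 247.44] [214, 245, 25, 6, 124] ((226.0, 247.5), (5.0, 24.0), 90.0) [0.4296 0.287  0.016 ]
side pad [351.09 151.43] [348, 150, 7, 4, 23] [0.7918 0.1872 0.084 ]
side pad [292.   176.86] [289, 175, 7, 5, 29] [0.5423 0.139  0.084 ]
side pad [408.65 184.62] [405, 182, 8, 6, 34] [ 0.8412 -0.0656  0.084 ]
side pad [289.   197.94] [287, 195, 6, 6, 17] [0.4878 0.0432 0.084 ]
side pad [407.71 206.06] [404, 204, 7, 5, 17] [ 0.7709 -0.1487  0.084 ]
side pad [347.6  217.82] [344, 215, 8, 7, 45] [ 0.5918 -0.1134  0.084 ]
side pad [345.11 241.05] [340, 238, 12, 6, 37] [ 0.5377 -0.1888  0.084 ]
side level [367.36 215.33] [363, 212, 10, 7, 36] [ 0.6714 -0.0968  0.05  ]
side handle [244.46 182.09] [237, 174, 15, 17, 110] ((244.5742645263672, 182.2574462890625), (18.57497215270996, 6.3323774337768555), 50.710594177246094) [0.4269 0.2778 0.016 ]
```

Run:
```python
from h import *
np.set_printoptions(precision=4,suppress=True)
im=cv2.imread("pics/top0.png").astype(float);g=im.mean(2)
# handle: darkness-weighted row per column
rows=np.arange(236,260);bg=np.median(g[236:242,190:240])
pts=[]
for u in range(187,238):
    col=np.abs(g[236:260,u]-bg);col[col<8]=0
    pts.append((u,(rows*col).sum()/col.sum(),np.count_nonzero(col)))
p=np.array(pts);print(bg,p[::5])
h=p[p[:,0]>=216];k=np.polyfit(h[:,0],h[:,1],1)
a,b=[onz("top",u,np.polyval(k,u),.015) for u in(217,237)];d=(a-b)[:2];print("yaw handle",np.degrees(np.arctan2(d[1],d[0])))
bl=p[p[:,0]<210];kb=np.polyfit(bl[:,0],bl[:,1],1);a2=onz("top",187,np.polyval(kb,187),.008);d=(a2-b)[:2];print("yaw whole",np.degrees(np.arctan2(d[1],d[0])))
prof=np.array([g[int(round(np.polyval(k,u))),u] for u in range(180,246)]);print(dict(zip(range(180,246),prof.round().astype(int))))
print("front",onz("top",213.5,np.polyval(k,213.5),.022),"rear",onz("top",238.7,np.polyval(k,238.7),.0),onz("top",238.7,np.polyval(k,238.7),.022),"tip",onz("top",184.7,np.polyval(kb,184.7),.008))
print("tri",tri((225.69,247.44),(244.46,182.09)))
for q in((346.5,191.31),(347.6,217.82)),((265.65,207.65),(292,176.86)),((340.52,171.29),(367.36,215.33)): print(tri(*q))
```

```text
149.33333333333334 [[187.     249.6572   6.    ]
 [192.     249.3303   6.    ]
 [197.     248.6      6.    ]
 [202.     248.8051   7.    ]
 [207.     248.059    7.    ]
 [212.          nan   0.    ]
 [217.     247.9732   7.    ]
 [222.     247.8069   8.    ]
 [227.     247.1372   8.    ]
 [232.     246.9069   7.    ]
 [237.     246.8952   7.    ]]
yaw handle 92.9880858759974
yaw whole 92.31741981489175
{180: np.int64(149), 181: np.int64(148), 182: np.int64(149), 183: np.int64(151), 184: np.int64(157), 185: np.int64(167), 186: np.int64(172), 187: np.int64(169), 188: np.int64(170), 189: np.int64(170), 190: np.int64(156), 191: np.int64(159), 192: np.int64(169), 193: np.int64(169), 194: np.int64(172), 195: np.int64(175), 196: np.int64(174), 197: np.int64(172), 198: np.int64(172), 199: np.int64(171), 200: np.int64(163), 201: np.int64(167), 202: np.int64(172), 203: np.int64(169), 204: np.int64(172), 205: np.int64(174), 206: np.int64(170), 207: np.int64(173), 208: np.int64(175), 209: np.int64(176), 210: np.int64(177), 211: np.int64(171), 212: np.int64(149), 213: np.int64(100), 214: np.int64
[... 363 characters left out ...]
0), 234: np.int64(60), 235: np.int64(60), 236: np.int64(53), 237: np.int64(45), 238: np.int64(87), 239: np.int64(133), 240: np.int64(148), 241: np.int64(149), 242: np.int64(147), 243: np.int64(147), 244: np.int64(149), 245: np.int64(149)}
front [0.4272 0.3253 0.022 ] rear [0.4334 0.248  0.    ] [0.4314 0.2432 0.022 ] tip [0.4246 0.4245 0.008 ]
tri (array([0.4302, 0.2891, 0.0081]), np.float64(0.00032432654051294923))
(array([ 0.5962, -0.1071,  0.0776]), np.float64(0.0003585876972323361))
(array([0.5475, 0.1493, 0.0764]), np.float64(0.0011052210930617714))
(array([ 0.6733, -0.0919,  0.0452]), np.float64(0.003159750202162317))<stdin>:9: RuntimeWarning: invalid value encountered in scalar divide
```

Add to h.py:
```python
from scipy.spatial.transform import Rotation as Ro
def delta(pos,yyaw):
    """shift/turn in tool axes to TCP at pos, pointing down, tool y axis at yyaw deg"""
    o=bot.get_obs();R=Ro.from_quat(o["tool_rot"]);a=np.radians(yyaw)
    y=np.array([np.cos(a),np.sin(a),0]);z=np.array([0,0,-1.]);T=Ro.from_matrix(np.c_[np.cross(y,z),y,z])
    print("now",o["eef_pos"].round(4),"y-yaw",np.degrees(np.arctan2(*R.as_matrix()[1::-1,1])).round(2),"j",o["joint_pos"].round(3),"F",o["ft_force"].round(2),"w",round(o["grip_width"],4))
    print("turn",(R.inv()*T).as_rotvec().round(4),"shift",R.inv().apply(np.array(pos)-o["eef_pos"]).round(4))
```

```bash
python3 -c "
from h import *
delta((.4298,.287,.06),2.8)"
```

```text
now [0.2117 0.4523 0.2305] y-yaw 64.92 j [ 1.133  0.241  0.004  1.335 -0.     1.571] F [0.24 0.23 0.29] w 0.0852
turn [-1.7000e-03  1.0000e-03  1.0841e+00] shift [-0.2676 -0.057   0.1706]
```

Careful with the scale: shifts go in shares of 60 cm and turns go in shares of pi/2 rad. That gives: -0.2676 m is -0.446, -0.223 m is -0.3717, 1.084 rad is 0.6901.

Request:
send_path(
  offsets={"rx": [0, 0, 0, 0, 0, 0, 0, 0], "ry": [0, 0, 0, 0, 0, 0, 0, 0], "rz": [0.1146, 0.2292, 0.3438, 0.4584, 0.573, 0.6875, 0.6901, 0.6901], "x": [-0.075, -0.15, -0.2233, -0.2967, -0.3717, -0.446, -0.446, -0.446], "y": [-0.0167, -0.0317, -0.0467, -0.0633, -0.0783, -0.095, -0.095, -0.095], "z": [0.0467, 0.095, 0.1417, 0.19, 0.2367, 0.2843, 0.2843, 0.2843], "aperture": [0.06, 0.06, 0.06, 0.06, 0.06, 0.06, 0.06, 0.06]},
)

```text
clock: 1.1
eef_pos: [0.4298, 0.2877, 0.0605]
tool_rot: [0.689, 0.724, -0.0, -0.0]
ft_force: [-0.5, 0.1, -0.3]
grip_width: 0.0602
grasp_force: 0.0
```

```bash
python3 -c "
from h import *
delta((.4298,.287,.004),2.8)
for n in ('top','side'): cv2.imwrite(f'pics/{n}1.png',viewer.camera(n)[:,:,::-1])
s=cv2.imread('pics/side1.png')[110:210,190:300];cv2.imwrite('pics/c1.png',cv2.resize(s,None,fx=5,fy=5))
"
```

```text
now [0.4298 0.2877 0.0605] y-yaw 2.84 j [ 5.900e-01  4.140e-01 -2.240e-01  9.330e-01  1.000e-03  2.111e+00] F [-0.51  0.11 -0.33] w 0.0602
turn [-0.0012  0.0001  0.0007] shift [-0.0007  0.0001  0.0565]
```

View pics/c1.png

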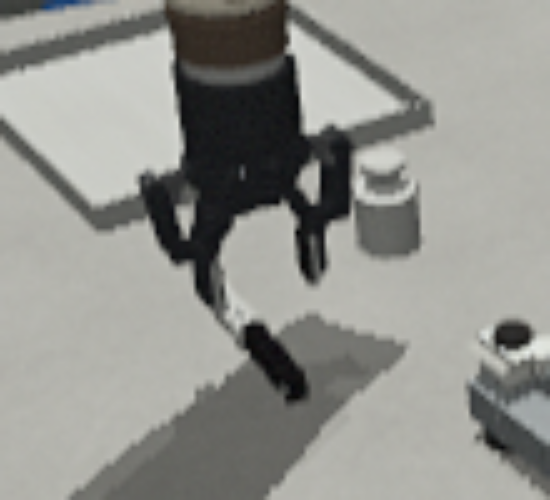

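The crop shows the open fingers straddling the line of the handle (handle at crop 275,360), square to it. I'll go down and grip.

Scaled: 0.0565 m is 0.0942, 0.03 m is 0.05.

Request:
send_path(
  offsets={"rx": [0, 0, 0, 0, 0, 0, 0, 0], "ry": [0, 0, 0, 0, 0, 0, 0, 0], "rz": [0, 0, 0, 0, 0, 0, 0, 0], "x": [0, 0, 0, 0, 0, 0, 0, 0], "y": [0, 0, 0, 0, 0, 0, 0, 0], "z": [0.05, 0.0942, 0.0942, 0.0942, 0.0942, 0.0942, 0.0942, 0.0942], "aperture": [0.06, 0.06, 0.06, 0.01, 0.01, 0.01, 0.01, 0.01]},
)

```text
clock: 2.2
eef_pos: [0.4312, 0.2886, 0.0058]
tool_rot: [0.69, 0.724, 0.002, 0.0]
ft_force: [-0.4, 1.0, 6.3]
grip_width: 0.0144
grasp_force: 61.2
```

```bash
python3 -c "
from h import *
delta((.4298,.287,.104),2.8)"
```

```text
now [0.4312 0.2886 0.0058] y-yaw 2.81 j [ 0.59   0.486 -0.282  0.8    0.     2.111] F [-0.39  0.96  6.29] w 0.0144
turn [ 0.0024 -0.002   0.0002] shift [-0.0014 -0.0012 -0.0982]
```

Scaled: -0.13 m is -0.2167, -0.07 m is -0.1167.

Request:
send_path(
  offsets={"rx": [0, 0, 0, 0], "ry": [0, 0, 0, 0], "rz": [0, 0, 0, 0], "x": [0, 0, 0, 0], "y": [0, 0, 0, 0], "z": [-0.0333, -0.1167, -0.2167, -0.2167], "aperture": [0.01, 0.01, 0.01, 0.01]},
)

```text
clock: 2.7
eef_pos: [0.4336, 0.2899, 0.1397]
tool_rot: [0.69, 0.724, 0.006, 0.001]
ft_force: [1.3, 1.0, -2.7]
grip_width: 0.0142
grasp_force: 60.4
```

```bash
python3 -c "
from h import *
delta((.4108,-.1412,.136),-79.2)"
```

```text
now [0.4336 0.2899 0.1397] y-yaw 2.8 j [ 0.589  0.332 -0.117  1.111 -0.     2.111] F [ 1.29  1.02 -2.7 ] w 0.0142
turn [ 0.004  -0.012   1.4311] shift [-0.4295 -0.0438  0.0008]
```

Scaled: -0.4295 m is -0.7158, -0.375 m is -0.625, 1.431 rad is 0.911.

Request:
send_path(
  offsets={"rx": [0, 0, 0, 0, 0, 0, 0, 0, 0, 0], "ry": [0, 0, 0, 0, 0, 0, 0, 0, 0, 0], "rz": [0.1146, 0.2292, 0.3438, 0.4584, 0.573, 0.6875, 0.8021, 0.911, 0.911, 0.911], "x": [-0.0833, -0.1667, -0.2583, -0.35, -0.4417, -0.5333, -0.625, -0.7158, -0.7158, -0.7158], "y": [-0.0083, -0.0167, -0.0267, -0.0367, -0.0467, -0.055, -0.065, -0.073, -0.073, -0.073], "z": [0, 0, 0, 0, 0, 0, 0, 0, 0, 0], "aperture": [0.01, 0.01, 0.01, 0.01, 0.01, 0.01, 0.01, 0.01, 0.01, 0.01]},
)

```text
clock: 3.95
eef_pos: [0.4065, -0.143, 0.1333]
tool_rot: [0.996, 0.094, -0.001, -0.001]
ft_force: [-0.5, 0.0, -1.5]
grip_width: 0.0145
grasp_force: 60.3
```

```bash
python3 -c "
from h import *
delta((.4108,-.1412,.0605),-79.2)
print(bot.get_obs()['tool_rot'])"
```

```text
now [ 0.4065 -0.143   0.1333] y-yaw -79.19 j [-3.390e-01  1.800e-01 -3.410e-01  1.052e+00  1.000e-03  2.614e+00] F [-0.52  0.   -1.55] w 0.0145
turn [-0.0016  0.0017  0.0001] shift [ 0.0047 -0.0008  0.0728]
[ 9.95554337e-01  9.41814530e-02 -9.44973715e-04 -7.23158430e-04]
```

Request:
send_path(
  offsets={"rx": [0, 0, 0, 0, 0], "ry": [0, 0, 0, 0, 0], "rz": [0, 0, 0, 0, 0], "x": [0.0033, 0.0078, 0.0078, 0.0078, 0.0078], "y": [0, -0.0013, -0.0013, -0.0013, -0.0013], "z": [0.05, 0.1, 0.1213, 0.1213, 0.1213], "aperture": [0.01, 0.01, 0.01, 0.01, 0.01]},
)

```text
clock: 4.58
eef_pos: [0.4127, -0.1415, 0.0623]
tool_rot: [0.995, 0.095, 0.001, 0.0]
ft_force: [-0.1, 0.0, -0.9]
grip_width: 0.0144
grasp_force: 60.3
```

```bash
python3 -c "
from h import *
delta((.4108,-.1412,.0605),-79.2)
print(bot.get_obs()['tool_rot'])
for n in ('top','side'): cv2.imwrite(f'pics/{n}2.png',viewer.camera(n)[:,:,::-1])
r=lambda im,x,y,w,h,f:cv2.resize(im[y:y+h,x:x+w],None,fx=f,fy=f,interpolation=cv2.INTER_CUBIC)
P=lambda n,d,z:proj(n,[.5925-d*.982,-.1066-d*.187,z])[0].round(1)
print(P('top',.05,.0615),P('side',.05,.0615),P('top',0,.06),P('side',0,.06))
cv2.imwrite('pics/c2.png',np.vstack([r(cv2.imread('pics/top2.png'),310,165,80,60,7),r(cv2.imread('pics/side2.png'),290,195,80,60,7)])[:,:,:][::1,::1])
im=cv2.imread('pics/c2.png');print(im.shape);cv2.imwrite('pics/c2.png',np.hstack([im[:420,:400*1],im[420:,:400]]) if 0 else cv2.resize(im,None,fx=.71,fy=.71))
"
```

```text
now [ 0.4127 -0.1415  0.0623] y-yaw -79.12 j [-0.33   0.273 -0.435  0.861  0.     2.621] F [-0.15  0.01 -0.94] w 0.0144
turn [ 0.0007 -0.0013  0.0014] shift [-0.0019 -0.0007  0.0018]
[9.95495847e-01 9.48021889e-02 6.87517336e-04 3.01929740e-04]
[349.4 208.6] [332.5 230. ] [346.1 193.7] [346.1 223. ]
(840, 560, 3)
```

View pics/c2.png

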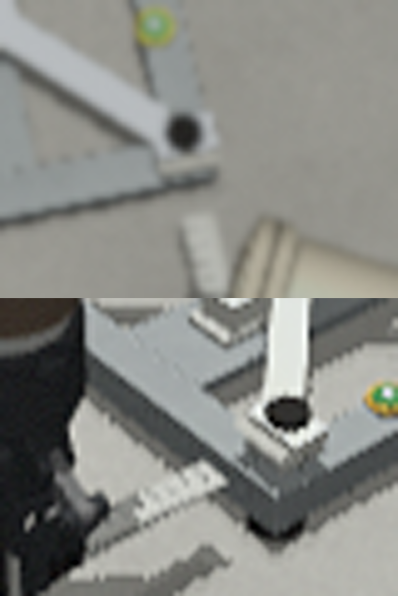

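Tip is at about (349.8,207.9) in the top view and (332.7,230.0) in the side view. Predicted for 50 mm in front of the stop were (349.4,208.6) and (332.5,230.0), so the line agrees. The height is 2 mm high; I'll correct that while advancing partway.

Scaled: 0.02 m is 0.0333, 0.016 m is 0.0267, 0.001 rad is 0.0006.

Request:
send_path(
  offsets={"rx": [0, 0, 0, 0, 0, 0, 0], "ry": [0, 0, 0, 0, 0, 0, 0], "rz": [0.0006, 0.0006, 0.0006, 0.0006, 0.0006, 0.0006, 0.0006], "x": [0, 0.0133, 0.0267, 0.0333, 0.0333, 0.0333, 0.0333], "y": [0, -0.0008, -0.0008, -0.0008, -0.0008, -0.0008, -0.0008], "z": [0.0033, 0.0033, 0.0033, 0.0033, 0.0033, 0.0033, 0.0033], "aperture": [0.01, 0.01, 0.01, 0.01, 0.01, 0.01, 0.01]},
)

```text
clock: 5.55
eef_pos: [0.4312, -0.1374, 0.0593]
tool_rot: [0.996, 0.094, -0.0, -0.0]
ft_force: [0.4, 0.3, -2.1]
grip_width: 0.0143
grasp_force: 60.3
```

```bash
python3 -c "
from h import *
delta((.4304,-.1376,.0605),-79.2)"
```

```text
now [ 0.4312 -0.1374  0.0593] y-yaw -79.25 j [-0.309  0.306 -0.396  0.869  0.     2.645] F [ 0.41  0.32 -2.06] w 0.0143
turn [-0.0002  0.0003 -0.0008] shift [-0.0008  0.     -0.0012]
```

Scaled: 0.012 m is 0.02, 0.008 m is 0.0133.

Request:
send_path(
  offsets={"rx": [0, 0, 0, 0, 0, 0, 0], "ry": [0, 0, 0, 0, 0, 0, 0], "rz": [0, 0, 0, 0, 0, 0, 0], "x": [0, 0, 0.0067, 0.0133, 0.02, 0.02, 0.02], "y": [0, 0, 0, 0, 0, 0, 0], "z": [-0.002, -0.002, -0.002, -0.002, -0.002, -0.002, -0.002], "aperture": [0.01, 0.01, 0.01, 0.01, 0.01, 0.01, 0.01]},
)

```text
clock: 6.42
eef_pos: [0.4432, -0.1351, 0.0605]
tool_rot: [0.996, 0.094, -0.0, -0.0]
ft_force: [-0.0, -0.8, -1.9]
grip_width: 0.0143
grasp_force: 60.3
```

```bash
python3 -c "
from h import *
delta((.4304,-.1376,.0605),-79.2)"
```

```text
now [ 0.4432 -0.1351  0.0605] y-yaw -79.23 j [-0.296  0.323 -0.367  0.881 -0.     2.658] F [-0.04 -0.78 -1.91] w 0.0143
turn [-0.0001  0.0003 -0.0006] shift [-0.013  0.     0.   ]
```

Scaled: 0.02 m is 0.0333, 0.016 m is 0.0267.

Request:
send_path(
  offsets={"rx": [0, 0, 0, 0, 0, 0, 0], "ry": [0, 0, 0, 0, 0, 0, 0], "rz": [0, 0, 0, 0, 0, 0, 0], "x": [0.0067, 0.0133, 0.02, 0.0267, 0.0333, 0.0333, 0.0333], "y": [0, 0, 0, 0, 0, 0, 0], "z": [0, 0, 0, 0, 0, 0, 0], "aperture": [0.01, 0.01, 0.01, 0.01, 0.01, 0.01, 0.01]},
)

```text
clock: 7.3
eef_pos: [0.4628, -0.1314, 0.0606]
tool_rot: [0.996, 0.094, -0.0, -0.0]
ft_force: [0.1, 0.3, -1.6]
grip_width: 0.0146
grasp_force: 60.3
```

```bash
python3 -c "
from h import *
delta((.4304,-.1376,.0605),-79.2)
cv2.imwrite('pics/top3.png',viewer.camera('top')[:,:,::-1]);cv2.imwrite('pics/side3.png',viewer.camera('side')[:,:,::-1])
"
```

```text
now [ 0.4628 -0.1314  0.0606] y-yaw -79.24 j [-0.277  0.353 -0.322  0.897 -0.     2.677] F [ 0.06  0.34 -1.6 ] w 0.0146
turn [-0.0001  0.0003 -0.0007] shift [-0.0329  0.      0.0001]
```

```bash
python3 -c "
from h import *
r=lambda im,x,y,w,h,f:cv2.resize(im[y:y+h,x:x+w],None,fx=f,fy=f,interpolation=cv2.INTER_CUBIC)
cv2.imwrite('pics/c3.png',np.hstack([r(cv2.imread('pics/top3.png'),315,165,60,60,6),r(cv2.imread('pics/side3.png'),310,195,60,60,6)]))"
```

```text
(no output)
```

View pics/c3.png

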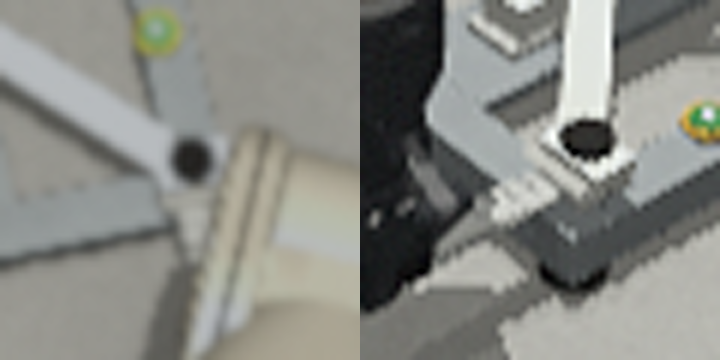

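Scaled: 0.008 m is 0.0133, 0.006 m is 0.01.

Request:
send_path(
  offsets={"rx": [0, 0, 0, 0, 0, 0], "ry": [0, 0, 0, 0, 0, 0], "rz": [0, 0, 0, 0, 0, 0], "x": [0.0033, 0.0067, 0.01, 0.0133, 0.0133, 0.0133], "y": [0, 0, 0, 0, 0, 0], "z": [0, 0, 0, 0, 0, 0], "aperture": [0.01, 0.01, 0.01, 0.01, 0.01, 0.01]},
)

```text
clock: 8.15
eef_pos: [0.4707, -0.13, 0.0605]
tool_rot: [0.996, 0.094, -0.0, -0.0]
ft_force: [0.4, -0.6, -1.6]
grip_width: 0.0147
grasp_force: 60.3
```

The blade runs into the slot under the nose (side crop 540,190) and is centred below the pad in the top crop. I'll continue in small steps.

Scaled: 0.006 m is 0.01, 0.005 m is 0.0083.

Request:
send_path(
  offsets={"rx": [0, 0, 0, 0, 0], "ry": [0, 0, 0, 0, 0], "rz": [0, 0, 0, 0, 0], "x": [0.0033, 0.0067, 0.0083, 0.01, 0.01], "y": [0, 0, 0, 0, 0], "z": [0, 0, 0, 0, 0], "aperture": [0.01, 0.01, 0.01, 0.01, 0.01]},
)

```text
clock: 8.78
eef_pos: [0.4757, -0.1288, 0.0602]
tool_rot: [0.996, 0.094, -0.001, -0.0]
ft_force: [-3.7, -1.3, -2.3]
grip_width: 0.0146
grasp_force: 60.2
```

Request:
send_path(
  offsets={"rx": [0, 0, 0, 0, 0], "ry": [0, 0, 0, 0, 0], "rz": [0, 0, 0, 0, 0], "x": [0.0033, 0.0067, 0.0083, 0.01, 0.01], "y": [0, 0, 0, 0, 0], "z": [0, 0, 0, 0, 0], "aperture": [0.01, 0.01, 0.01, 0.01, 0.01]},
)

```text
clock: 9.4
eef_pos: [0.4778, -0.128, 0.0592]
tool_rot: [0.996, 0.093, -0.005, -0.0]
ft_force: [-10.9, -2.8, -0.4]
grip_width: 0.0145
grasp_force: 60.4
```

Scaled: -0.007 m is -0.0117, -0.004 m is -0.0067.

Request:
send_path(
  offsets={"rx": [0, 0, 0, 0], "ry": [0, 0, 0, 0], "rz": [0, 0, 0, 0], "x": [-0.0067, -0.0117, -0.0117, -0.0117], "y": [0, 0, 0, 0], "z": [0, 0.0022, 0.0022, 0.0022], "aperture": [0.01, 0.01, 0.01, 0.01]},
)

```text
clock: 9.9
eef_pos: [0.4776, -0.1288, 0.0599]
tool_rot: [0.996, 0.094, 0.002, -0.0]
ft_force: [3.9, 2.3, -3.9]
grip_width: 0.0147
grasp_force: 59.9
```

```bash
python3 -c "
from h import *
delta((.4778,-.128,.0592),-79.2)"
```

```text
now [ 0.4776 -0.1288  0.0599] y-yaw -79.19 j [-2.640e-01  3.740e-01 -2.910e-01  9.030e-01  1.000e-03  2.689e+00] F [ 3.91  2.32 -3.92] w 0.0147
turn [ 0.0002 -0.0036  0.0001] shift [ 0.0003 -0.0007  0.0007]
```

Request:
send_path(
  offsets={"rx": [0, 0, 0, 0], "ry": [0, 0, 0, 0], "rz": [0, 0, 0, 0], "x": [0.0033, 0.0067, 0.0067, 0.0067], "y": [0, 0, 0, 0], "z": [0, 0, 0, 0], "aperture": [0.01, 0.01, 0.01, 0.01]},
)

```text
clock: 10.4
eef_pos: [0.4777, -0.1285, 0.0588]
tool_rot: [0.996, 0.093, -0.002, -0.0]
ft_force: [-5.1, -0.0, -0.9]
grip_width: 0.0148
grasp_force: 60.4
```

```bash
python3 -c "
from h import *
delta((.4778,-.128,.0592),-79.2)"
```

```text
now [ 0.4777 -0.1285  0.0588] y-yaw -79.28 j [-2.620e-01  3.800e-01 -2.840e-01  9.100e-01 -1.000e-03  2.693e+00] F [-5.14 -0.04 -0.89] w 0.0148
turn [-0.0004  0.0037 -0.0014] shift [ 0.0002 -0.0004 -0.0004]
```

Scaled: 0.0025 m is 0.0042, -0.0011 m is -0.0018, 0.008 rad is 0.0051.

Request:
send_path(
  offsets={"rx": [0, 0, 0, 0, 0], "ry": [0.0025, 0.0051, 0.0051, 0.0051, 0.0051], "rz": [0, 0, 0, 0, 0], "x": [0.0017, 0.0042, 0.0042, 0.0042, 0.0042], "y": [0, 0, 0, 0, 0], "z": [-0.001, -0.0018, -0.0018, -0.0018, -0.0018], "aperture": [0.01, 0.01, 0.01, 0.01, 0.01]},
)

```text
clock: 11.02
eef_pos: [0.4778, -0.1282, 0.059]
tool_rot: [0.996, 0.093, -0.0, -0.0]
ft_force: [-8.5, -2.1, -0.5]
grip_width: 0.0146
grasp_force: 60.3
```

```bash
python3 -c "
from h import *
delta((.4778,-.128,.0593),-79.2)"
```

```text
now [ 0.4778 -0.1282  0.059 ] y-yaw -79.32 j [-2.630e-01  3.780e-01 -2.870e-01  9.070e-01  1.000e-03  2.693e+00] F [-8.53 -2.06 -0.52] w 0.0146
turn [-0.0008  0.0005 -0.0021] shift [ 0.0001 -0.0002 -0.0003]
```

Scaled: 0.0007 m is 0.0012, -0.0004 m is -0.0007.

Request:
send_path(
  offsets={"rx": [0, 0, 0, 0], "ry": [0, 0, 0, 0], "rz": [0, 0, 0, 0], "x": [0.0012, 0.0012, 0.0012, 0.0012], "y": [0, 0, 0, 0], "z": [-0.0007, -0.0007, -0.0007, -0.0007], "aperture": [0.01, 0.01, 0.01, 0.01]},
)

```text
clock: 11.52
eef_pos: [0.4778, -0.1282, 0.0592]
tool_rot: [0.996, 0.093, -0.001, -0.0]
ft_force: [-10.0, -2.0, -0.5]
grip_width: 0.0145
grasp_force: 60.3
```

```bash
python3 -c "
from h import *
delta((.4778,-.128,.0593),-79.2)
r=lambda im,x,y,w,h,f:cv2.resize(im[y:y+h,x:x+w],None,fx=f,fy=f,interpolation=cv2.INTER_CUBIC)
cv2.imwrite('pics/c4.png',np.hstack([r(viewer.camera('top')[:,:,::-1],315,165,60,60,6),r(viewer.camera('side')[:,:,::-1],300,185,70,60,6)]))"
```

```text
now [ 0.4778 -0.1282  0.0592] y-yaw -79.33 j [-0.262  0.379 -0.286  0.909 -0.     2.693] F [-10.    -1.98  -0.52] w 0.0145
turn [-0.0008  0.0019 -0.0023] shift [ 0.0001 -0.0002 -0.0001]
```

View pics/c4.png

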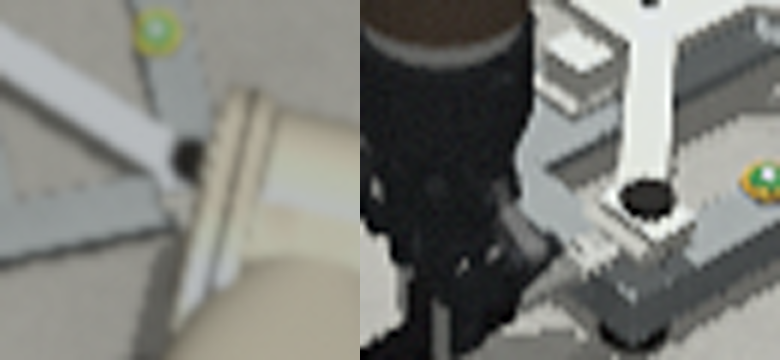

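The blade is seated in the slot (side crop 600,250), level, at about 10 N axial push. I'm handing the job in.

```bash
python3 -c "
from workcell import bot, viewer
print(bot.job_done())"
```

```text
the job is handed in; nothing more can be done
None
```

I handed the job in with the blade level in the gap at the spirit-level corner (front right), about 31 mm past the arm end's front edge (gap roughly 4.1 mm), held at about 10 N with the handle still gripped; the push peaked near 11 N, and backing off once to correct the height pulled about 4 N without moving the blade.

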